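Release and close the dining table leaf

ROBOT

A 6-joint arm with a two-finger parallel gripper is mounted at the origin on the work surface. World frame = base frame: x ahead of the robot, y to its left, z up, the work surface at z = 0. Lengths are in m, angles in rad, forces in N, time in s.
With the tool pointing down it reaches from about 0.25 to 0.775 m from the base axis. Payload 4 kg.
Tool frame: the origin (TCP) lies at the very end of the fingers, on their centre line; the grasp point (between the pads) lies 19 mm behind it; z points along the fingers, y is the line along which they close (so a half turn about z gives the same grasp; the last joint's range is limited). The gripper opens to 94 mm and grips with 3 to 60 N. Pads are 16 mm wide; open, the fingers measure 119 mm over their backs; the gripper's body (75 mm by 177 mm) begins 78 mm behind the grasp point.
Start: joints at [1.117, 0.087, 1.371, -0, 1.684, -0.103], TCP at [0.189, 0.517, 0.206] pointing down, gripper open.
Joint ranges: [-3.1, 3.1], [-0.76, 2.03], [0.27, 2.55], [-1.08, 4.22], [0.17, 2.65], [-2.57, 2.57]. Speed limits (rad/s): [2.79, 2.79, 3.14, 3.14, 3.14, 3.14].

INTERFACE

Orientations are given as [roll, pitch, yaw] about the fixed x, y, z axes, in that order (R = Rz(yaw) Ry(pitch) Rx(roll)).
In Python, from bench import robot, snapshot, finder gives the robot as it stands.
- The arm moves only by the tool drive_tool, never from a script. Its argument "deltas" is text: rows parted by semicolons, each of 7 numbers parted by spaces: the shift along the tool's x, y, z each as a share of 100 mm, from -1 to 1, then the turn, a rotation vector about the tool's x, y, z each as a share of 90 degrees, from -1 to 1, then the finger opening in mm, from 0 to 94. In form: tx ty tz rx ry rz gripper; .... A call has 1 to 5 rows; each row is the pose to reach, as a shift and turn from the pose commanded when the call began, along the tool's axes at that moment; what a row does not reach only later rows make up. A row lasts 1/10 s, in which the tool goes at most 50 mm and 8.59 degrees, less where a joint would pass 70% of its speed; a pose out of reach is approached as far as the arm can. A call with a number of a shift or a turn outside -1 to 1 is refused whole. A call with a gripper value outside its range is refused whole. The fingers move at their own pace and stop on an object; the grip force is fixed at half the most. Time passes only in rows, so rows that repeat a pose let the fingers close. It gives the time, the measured TCP pose, the force, the opening and the grip force at its end, in the units of the state.
- robot.get_obs(): the state, without advancing time (a new reading comes with each control period).
- snapshot(name): name is "scene" or "side" or "wrist"; returns a dict with "img" (400x640x3 uint8, red, green, blue), "fx", "fy", "cx", "cy" (pixels), "D" ([k1, k2, p1, p2, k3] as OpenCV has them; the pictures are not rectified), "T" (4x4, takes a point from camera to world coordinates); the wrist camera has in their place "hand_eye" (4x4, takes a point from camera to tool coordinates, whose origin is the TCP and whose axes are the flange's). Camera axes: x right, y up, looking along -z (the intrinsics and any distortion apply to the point x, -y, -z); pixel columns grow to the right and rows downward; lengths in m; the calibration is good to about 2 mm. A picture is of the moment at which its call begins: read the wrist's pose just before it. There is no depth.
- robot.close_job(): hands the job in; it is judged then, once.
Trained networks look in the newest picture that a camera, given by its name, has taken for a name from the list of things; names that differ only in an ending like _2 or _b are one class to them, and where a whole thing is asked for, a point or a joint stands for the part that bears it (a point fixed in the world has none). Each returns a list of dicts, best first, with "confidence" (0 to 1); they miss things now and then, are a little off and sometimes report something else, mostly with a low value. They report only what shows in the picture. A call takes as long as a camera call.
- finder.look_for(camera, thing): "xy" ([column, row] in pixels, amid what is visible of it).
- finder.masks_of(camera, thing): "region" (400x640 bool, what is visible of it) and "xy" ([column, row] in pixels, amid what is visible of it).
- finder.landmark_of(camera, thing): "xy" ([column, row] in pixels: a listed point, or the origin of a listed thing).
The state is a dict: "time": time; "joint_positions": joint angles; "qvel": joint speeds; "joint_torque": joint torques, N m; "tool_pos": TCP position; "ee_rot": TCP orientation; "wrist_force": force on the tool from outside, world axes, zero at the start; "wrist_torque": the same for the moment, N m; "width": finger opening in m; "finger_force": force on a finger pad.
Only numpy, scipy, OpenCV 4.12 (cv2) and the standard library are available. Lean on these libraries where they do the work, as an engineer would, in place of code of your own. Each camera call takes 0.05 s, during which the arm holds its last target. There are 200 camera calls.

TASK

The pull-out leaf of the dining table is locked out by a hidden catch. Feel along the middle board of the leaf for the recessed wooden release plate and press it in so that the leaf springs off its catch, then push the leaf fully home under the table top. Leave the tableware standing where it is, and finish clear of everything.

Things in the scene. Friction and masses are not known exactly. Their poses are not given: they have to be found in the camera images.
- leaf_end (a point): middle of the far end of the oak leaf, on its upper face; x points level out of the table, y left along the end, z up. The leaf is a flat board 980 mm wide (y), 18 mm thick, upper face 30 mm below the table top's; it slides under the top towards -x. End face upright, 0 to 18 mm below this point, nothing beyond or beneath it. At the start it stands 200 mm out of the table top
- board_mid (a point): middle of the leaf's middle board, upper face, 100 mm inside leaf_end, same axes, moves with the leaf. The board runs along y, 98 mm wide (x), level with the boards beside it. The release plate lies on its centre line (x = 0 here), its centre anywhere within 90 mm left or right of this point; its place is not reported: feel for it (the board is rigid, the plate gives) or look
- release (a joint): travel of the release plate: 0 at rest to 0.008 m fully in. The plate is a rectangle of the same oak, 66 mm (y) by 44 mm (x), at rest 2 mm below the board's face, in an opening 70 by 48 mm. Its spring pushes back with 3 N at rest, 7 N fully in, a little more when pressed fast; the catch lets go at about 0.005 to 0.006 m
- leaf (a joint): how far the leaf is in: 0 locked out, 0.185 m fully home at a stop (its end then 15 mm out of the table top's edge). When the catch lets go, a spring kicks the leaf about 30 mm or more inwards, at once or as the finger leaves the plate's opening. It then stays off its catch and slides with about 5 N
- table_edge (a point): middle of the far edge of the main table top, on its upper face (z = 0); x points out over the leaf, y left along the straight edge. The oak main top, which carries the robot, is 1 m wide (y) and 26 mm thick. Table and leaf stand slightly shifted and turned each time
- thali: round steel plate with compartments, 276 mm across, 22 mm high, on the main top; origin: centre of its underside
- katori: white ceramic bowl, 96 mm across, 45 mm high, on the main top; origin: centre of its underside
- ghee_pot: steel pot with a ribbed twist cap and small knob, 82 mm across, 96 mm high, on the main top; origin: centre of its underside
- spoon_stand: white plastic beaker, 80 mm across and 100 mm high, with three steel spoons standing up to 181 mm, on the main top; origin: centre of its underside

How it is judged:
On the way, in this order (a step that is already met when the one before it is completed fails the run):
1. the release plate is pressed in while the leaf is still out (value of joint release above 0.004 m and value of joint leaf below 0.012 m).
2. the leaf has jumped off its catch (value of joint leaf above 0.02 m).
3. the leaf is pushed fully home (value of joint leaf above 0.178 m), for 0.2 s.
At the end, for the whole second after the job is handed in: the leaf is within 7 mm of its stop under the table top and at rest, and the release plate has sprung back (value of joint leaf above 0.178 m and velocity of joint leaf below 0.01 m/s and value of joint release below 0.003 m); the robot touches nothing.
It fails at once if a piece of tableware is picked up or shifted by more than 15 mm (distance of any of thali, katori, ghee_pot, spoon_stand from where it was at the start of the episode above 0.015 m).
It also fails if it takes over 61 s, if anything falls off the work surface, if the arm or the gripper's body presses on something with over 40 N, if the wrist force passes 120 N, or if a joint passes its speed limit or range.

## Working session

There is one attempt and no reset: what is moved stays moved. The work goes in short steps, Python scripts to look and compute and a tool call to move; the robot and the scene stay as the last step left them, time stands still between calls to the robot, and variables do not carry over. Pictures are saved under pics/ and viewed, at most 10 in all, crops included, and the job is handed in when it is done.

Besides the shell and the picture viewer there is one more tool, called after "Emit:" by a JSON object that holds its "op" and its "data". drive_tool: Moves the arm, as the interface text tells. Shift numbers are shares of 100 mm and turn numbers shares of 90 degrees, none past 1 either way. Its arguments: {"type":"object","properties":{"deltas":{"type":"string"}},"required":["deltas"]}

```bash
mkdir -p pics; cat > h.py <<'E'
import numpy as np, cv2
from scipy.spatial.transform import Rotation as R
from bench import robot, snapshot, finder
def ray(s,uv,T):
    K=np.array([[s["fx"],0,s["cx"]],[0,s["fy"],s["cy"]],[0,0,1]])
    p=cv2.undistortPoints(np.array([[uv]],float),K,np.array(s["D"],float))[0,0]
    d=T[:3,:3]@np.array([p[0],-p[1],-1]); return T[:3,3],d
def hit(s,uv,z,T=None):
    T=np.array(s["T"]) if T is None else T
    o,d=ray(s,uv,T); return o+d*(z-o[2])/d[2]
def proj(s,P,T):
    K=np.array([[s["fx"],0,s["cx"]],[0,s["fy"],s["cy"]],[0,0,1]])
    Q=(np.linalg.inv(T)@np.c_[np.atleast_2d(P),np.ones(len(np.atleast_2d(P)))].T)[:3].T
    Q=Q*[1,-1,-1]
    return cv2.projectPoints(Q,np.zeros(3),np.zeros(3),K,np.array(s["D"],float))[0][:,0]
def wristT(s,o):
    T=np.eye(4);T[:3,:3]=R.from_euler('xyz',o["ee_rot"]).as_matrix();T[:3,3]=o["tool_pos"]
    return T@np.array(s["hand_eye"])
def save(n,img): cv2.imwrite('pics/'+n,img[:,:,::-1])
E
python3 - <<'E'
from h import *
o=robot.get_obs(); print(o["time"],o["tool_pos"],o["ee_rot"])
ims=[]
for c in ["scene","side"]:
    s=snapshot(c); save(c+'.png',s["img"])
    for t,z in [("leaf_end",-.03),("board_mid",-.03),("table_edge",0),("thali",0),("katori",0),("ghee_pot",0),("spoon_stand",0)]:
        for r in finder.landmark_of(c,t)[:1]: print(c,t,np.round(r["xy"]),round(r["confidence"],2),hit(s,r["xy"],z).round(3))
    for r in finder.look_for(c,"release")[:2]: print(c,"release",r["xy"],r["confidence"],hit(s,r["xy"],-.032).round(3))
E
```

```text
0.0 [0.18875015 0.51601259 0.20430032] [-3.13938992e+00 -2.42265855e-04  2.79082892e+00]
scene leaf_end [308. 253.] 0.82 [ 0.656  0.106 -0.03 ]
scene board_mid [326. 230.] 0.87 [ 0.556  0.098 -0.03 ]
scene table_edge [342. 197.] 0.81 [0.441 0.083 0.   ]
scene thali [289. 146.] 0.85 [ 0.281 -0.218  0.   ]
scene katori [425. 203.] 0.94 [0.343 0.295 0.   ]
scene ghee_pot [486. 217.] 0.8 [0.319 0.464 0.   ]
scene spoon_stand [472. 192.] 0.95 [0.224 0.394 0.   ]
scene release [344.6, 234.3] 0.74 [ 0.544  0.149 -0.032]
scene release [362.3, 242.0] 0.28 [ 0.546  0.205 -0.032]
side leaf_end [248. 218.] 0.86 [ 0.662  0.109 -0.03 ]
side board_mid [284. 217.] 0.91 [ 0.556  0.088 -0.03 ]
side table_edge [318. 212.] 0.67 [0.454 0.086 0.   ]
side thali [384. 145.] 0.67 [ 0.286 -0.252  0.   ]
side katori [342. 275.] 0.73 [0.359 0.303 0.   ]
side ghee_pot [349. 332.] 0.74 [0.323 0.467 0.   ]
side spoon_stand [390. 307.] 0.56 [0.232 0.384 0.   ]
side release [281.2, 229.7] 0.69 [ 0.555  0.139 -0.032]
```

View pics/scene.png

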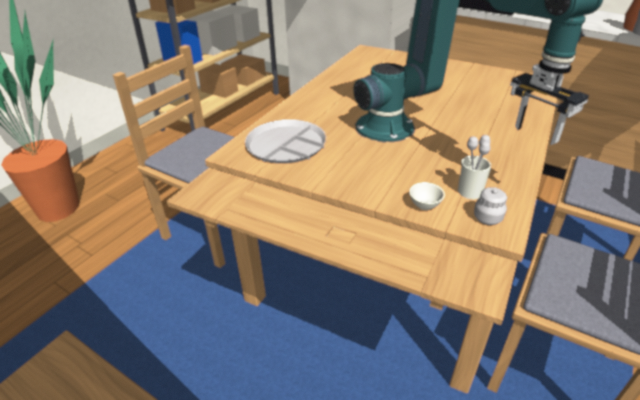

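View pics/side.png

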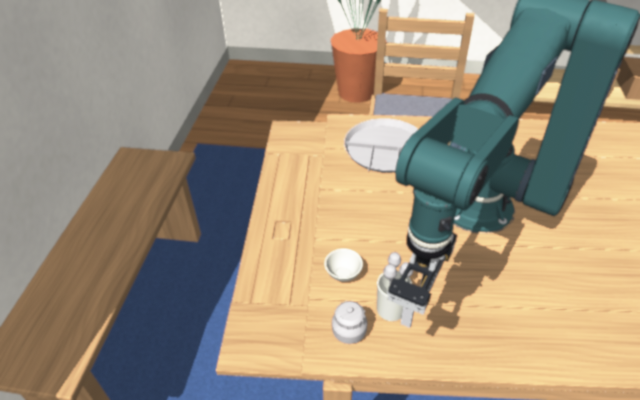

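The side view shows the plate at about (281,230), and the scene view shows it at about (341,235). The leaf's end edge is clear in both, so next I'll get the table yaw and plate centre.

```bash
python3 - <<'E'
from h import *
for c,uvp in [("scene",(341,235)),("side",(281.5,230))]:
    s=snapshot(c); print(c,"plate",hit(s,uvp,-.032).round(3))
    m=finder.masks_of(c,"leaf_end")
    if not m: continue
    reg=m[0]["region"]; v,u=np.nonzero(reg); print(m[0]["confidence"],len(u))
    P=np.array([hit(s,(a,b),-.03) for a,b in zip(u,v)])
    for nm,f in [("outer",np.max),("inner",np.min)]:
        ys=np.arange(-.25,.45,.02); xs=[f(P[abs(P[:,1]-y)<.01,0]) if (abs(P[:,1]-y)<.01).any() else np.nan for y in ys]
        xs=np.array(xs); ok=~np.isnan(xs)
        k=np.polyfit(ys[ok],xs[ok],1); r=xs-np.polyval(k,ys); ok&=abs(r)<.01; k=np.polyfit(ys[ok],xs[ok],1)
        print(nm,"yaw",-np.arctan(k[0]),"x at y=.1",np.polyval(k,.1),ok.sum())
    print("y ext",P[:,1].min(),P[:,1].max())
E
```

```text
scene plate [ 0.551  0.142 -0.032]
0.85 20054
outer yaw 0.09240513424165084 x at y=.1 0.6684251246674778 33
inner yaw 0.08217725320779146 x at y=.1 0.4460026771406521 35
y ext -0.4009156679098085 0.5931538232768161
side plate [ 0.554  0.14  -0.032]
0.73 18158
outer yaw 0.08372811593858376 x at y=.1 0.6571182099104618 35
inner yaw 0.0802757516797531 x at y=.1 0.45908074225170586 35
y ext -0.40527374132286864 0.6016820398346052
```

Emit:
{"op": "drive_tool", "data": {"deltas": "0 0 -0.5 0 0 -0.28 0; 0 0 -0.5 0 0 -0.28 0; 0 0 -0.5 0 0 -0.28 0; 0 0 -0.5 0 0 -0.28 0"}}

```text
time: 1.5
tool_pos: [0.1891, 0.5166, 0.2559]
ee_rot: [3.141, 0.0, -3.053]
wrist_force: [0.5, 0.1, -0.3]
width: 0.0656
finger_force: 0.0
```

Emit:
{"op": "drive_tool", "data": {"deltas": "-0.33 -0.4 0 0 0 0 0; -0.66 -0.8 0 0 0 0 0; -0.66 -0.8 0 0 0 0 0"}}

```text
time: 1.8
tool_pos: [0.2648, 0.4397, 0.2553]
ee_rot: [-3.14, 0.001, -3.062]
wrist_force: [-0.2, -0.3, -1.1]
width: 0.0415
finger_force: 0.0
```

Emit:
{"op": "drive_tool", "data": {"deltas": "-0.33 -0.4 0 0 0 0 0; -0.66 -0.8 0 0 0 0 0; -0.66 -0.8 0 0 0 0 0"}}

```text
time: 2.1
tool_pos: [0.3374, 0.3661, 0.2552]
ee_rot: [-3.14, 0.001, -3.061]
wrist_force: [-0.6, 0.7, 0.3]
width: 0.0172
finger_force: 0.0
```

Emit:
{"op": "drive_tool", "data": {"deltas": "-0.33 -0.4 0 0 0 0 0; -0.66 -0.8 0 0 0 0 0; -0.66 -0.8 0 0 0 0 0"}}

```text
time: 2.4
tool_pos: [0.4099, 0.2927, 0.2548]
ee_rot: [-3.14, -0.0, -3.06]
wrist_force: [-0.9, 0.4, -0.4]
width: 0.0002
finger_force: 0.0
```

Emit:
{"op": "drive_tool", "data": {"deltas": "-0.33 -0.4 0 0 0 0 0; -0.66 -0.8 0 0 0 0 0; -0.66 -0.8 0 0 0 0 0"}}

```text
time: 2.7
tool_pos: [0.4825, 0.2194, 0.2545]
ee_rot: [-3.141, -0.001, -3.059]
wrist_force: [0.5, 0.3, 0.0]
width: 0.0009
finger_force: 0.0
```

```bash
python3 - <<'E'
from h import *
o=robot.get_obs(); s=snapshot("wrist"); T=wristT(s,o); print(o["time"],o["tool_pos"],o["ee_rot"],o["wrist_force"])
save('w1.png',s["img"])
print(proj(s,[[.552,.141,-.032]],T), T[:3,3],T[:3,2])
for r in finder.masks_of("wrist","release")[:2]:
    print(r["confidence"],r["xy"],r["region"].sum(),hit(s,r["xy"],-.032,T))
E
```

```text
2.7 [0.48247175 0.21935335 0.25445056] [-3.14061241e+00 -8.03344213e-04 -3.05887655e+00] [0.50721943 0.33945953 0.04910107]
[[257.55152889 212.77745222]] [0.40949523 0.21262694 0.43357142] [-0.25644284 -0.0197837   0.96635691]
0.96 [256.5, 212.4] 1502 [ 0.55158393  0.13954701 -0.032     ]
```

View pics/w1.png

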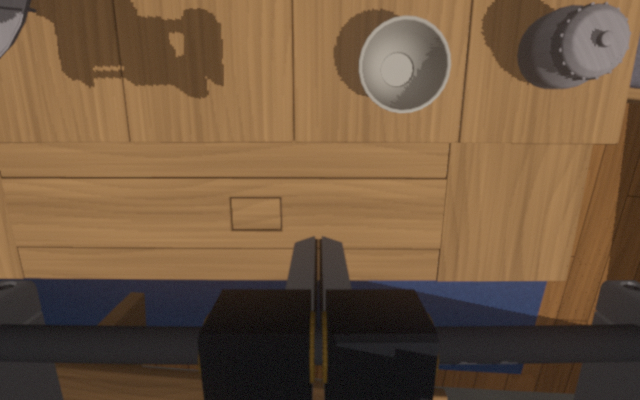

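Emit:
{"op": "drive_tool", "data": {"deltas": "-0.31 -0.42 0 0 0 0 0; -0.62 -0.84 0.4 0 0 0 0; -0.62 -0.84 0.9 0 0 0 0; -0.62 -0.84 1 0 0 0 0; -0.62 -0.84 1 0 0 0 0"}}

```text
time: 3.3
tool_pos: [0.5462, 0.1447, 0.1506]
ee_rot: [3.141, -0.01, -3.051]
wrist_force: [-0.9, 0.2, 0.2]
width: 0.0006
finger_force: 0.0
```

Emit:
{"op": "drive_tool", "data": {"deltas": "0 0 0.4 0 0 0 0; 0 0 0.8 0 0 0 0; 0 0 1 0 0 0 0; 0 0 1 0 0 0 0; 0 0 1 0 0 0 0"}}

```text
time: 3.8
tool_pos: [0.5504, 0.1449, 0.0579]
ee_rot: [3.141, 0.003, -3.051]
wrist_force: [1.9, 0.7, 0.5]
width: 0.0005
finger_force: 0.0
```

```bash
python3 - <<'E'
from h import *
o=robot.get_obs(); s=snapshot("wrist"); T=wristT(s,o); print(o["tool_pos"],o["ee_rot"],o["wrist_force"])
for r in finder.masks_of("wrist","release")[:2]:
    print(r["confidence"],r["xy"],r["region"].sum(),hit(s,r["xy"],-.032,T))
E
```

```text
[0.55040465 0.14493812 0.05785102] [ 3.14081081e+00  3.13715005e-03 -3.05079413e+00] [1.94145017 0.65243744 0.53936731]
0.57 [311.9, 206.0] 4516 [ 0.5510355   0.13927005 -0.032     ]
```

Emit:
{"op": "drive_tool", "data": {"deltas": "0 -0.05 0.3 0 0 0 0; 0 -0.05 0.6 0 0 0 0; 0 -0.05 0.75 0 0 0 0; 0 -0.05 0.78 0 0 0 0; 0 -0.05 0.78 0 0 0 0"}}

```text
time: 4.4
tool_pos: [0.5509, 0.1384, -0.0215]
ee_rot: [3.141, 0.001, -3.052]
wrist_force: [-0.4, -0.4, 0.3]
width: 0.0003
finger_force: 0.0
```

Emit:
{"op": "drive_tool", "data": {"deltas": "0 0 0.05 0 0 0 0; 0 0 0.1 0 0 0 0; 0 0 0.13 0 0 0 0; 0 0 0.15 0 0 0 0; 0 0 0.15 0 0 0 0"}}

```text
time: 4.9
tool_pos: [0.5516, 0.1384, -0.0345]
ee_rot: [3.141, 0.003, -3.052]
wrist_force: [-1.9, -0.6, 9.8]
width: 0.0006
finger_force: 5.0
```

Emit:
{"op": "drive_tool", "data": {"deltas": "0 0 0.02 0 0 0 0; 0 0 0.02 0 0 0 0; 0 0 0.02 0 0 0 0"}}

```text
time: 5.2
tool_pos: [0.5497, 0.1382, -0.0378]
ee_rot: [3.141, -0.001, -3.052]
wrist_force: [-4.4, -0.9, 6.3]
width: 0.0005
finger_force: 3.3
```

Emit:
{"op": "drive_tool", "data": {"deltas": "0 0 0.02 0 0 0 0; 0 0 0.02 0 0 0 0; 0 0 0.02 0 0 0 0"}}

```text
time: 5.5
tool_pos: [0.5486, 0.1381, -0.0399]
ee_rot: [3.142, -0.003, -3.052]
wrist_force: [-6.2, -0.8, 10.6]
width: 0.0001
finger_force: 5.1
```

Emit:
{"op": "drive_tool", "data": {"deltas": "0 0 -0.2 0 0 0 0; 0 0 -0.5 0 0 0 0; 0 0 -0.8 0 0 0 0; 0 0 -1 0 0 0 0; 0 0 -1 0 0 0 0"}}

```text
time: 6.0
tool_pos: [0.553, 0.1386, 0.0628]
ee_rot: [3.141, 0.009, -3.053]
wrist_force: [0.6, 0.1, 1.2]
width: 0.0005
finger_force: 0.0
```

```bash
python3 - <<'E'
from h import *
o=robot.get_obs(); s=snapshot("wrist"); T=wristT(s,o); print(o["tool_pos"],o["ee_rot"],o["wrist_force"])
for r in finder.masks_of("wrist","release")[:2]:
    print(r["confidence"],r["xy"],r["region"].sum(),hit(s,r["xy"],-.032,T))
for c in ["scene","side"]:
    s=snapshot(c)
    for t in ["leaf_end","board_mid"]:
        for r in finder.landmark_of(c,t)[:1]: print(c,t,np.round(r["xy"]),round(r["confidence"],2),hit(s,r["xy"],-.03).round(3))
E
```

```text
[0.55302782 0.13859221 0.06283389] [ 3.14102887  0.00865868 -3.05256187] [0.59335236 0.09990444 1.2134831 ]
0.79 [318.6, 161.6] 4708 [ 0.51962701  0.13511829 -0.032     ]
scene leaf_end [312. 248.] 0.82 [ 0.634  0.104 -0.03 ]
scene board_mid [332. 222.] 0.67 [ 0.52   0.096 -0.03 ]
side leaf_end [261. 218.] 0.55 [ 0.621  0.104 -0.03 ]
side board_mid [294. 220.] 0.9 [ 0.524  0.097 -0.03 ]
```

Emit:
{"op": "drive_tool", "data": {"deltas": "-0.4 -0.2 0 0 0 0 0; -0.8 -0.44 0 0 0 0 0; -1 -0.44 0 0 0 0 0; -1 -0.44 0 0 0 0 0; -1 -0.44 0 0 0 0 0"}}

```text
time: 6.9
tool_pos: [0.6528, 0.1033, 0.0573]
ee_rot: [3.141, -0.002, -3.053]
wrist_force: [-0.3, 0.0, 0.8]
width: 0.0004
finger_force: 0.0
```

Emit:
{"op": "drive_tool", "data": {"deltas": "-0.24 0 0.1 0 0 0 0; -0.24 0 0.5 0 0 0 0; -0.24 0 0.9 0 0 0 0; -0.24 0 1 0 0 0 0; -0.24 0 1 0 0 0 0"}}

```text
time: 7.4
tool_pos: [0.6744, 0.1057, -0.044]
ee_rot: [3.141, -0.006, -3.052]
wrist_force: [0.1, 0.9, 0.7]
width: 0.0001
finger_force: 0.0
```

Emit:
{"op": "drive_tool", "data": {"deltas": "0.15 0 0.03 0 0 0 0; 0.3 0 0.03 0 0 0 0; 0.45 0 0.03 0 0 0 0; 0.6 0 0.03 0 0 0 0; 0.75 0 0.03 0 0 0 0"}}

```text
time: 7.9
tool_pos: [0.6088, 0.0995, -0.0398]
ee_rot: [3.141, 0.016, -3.053]
wrist_force: [8.3, 1.7, -4.6]
width: 0.0005
finger_force: 4.1
```

Emit:
{"op": "drive_tool", "data": {"deltas": "0.15 0 0 0 0 0 0; 0.3 0 0 0 0 0 0; 0.45 0 0 0 0 0 0; 0.6 0 0 0 0 0 0; 0.75 0 0 0 0 0 0"}}

```text
time: 8.4
tool_pos: [0.534, 0.0935, -0.0398]
ee_rot: [3.14, 0.016, -3.053]
wrist_force: [8.2, 4.0, -4.1]
width: 0.0005
finger_force: 4.0
```

Emit:
{"op": "drive_tool", "data": {"deltas": "0.1 0 0.02 0 0 0 0; 0.2 0 0.04 0 0 0 0; 0.3 0 0.04 0 0 0 0; 0.4 0 0.04 0 0 0 0; 0.4 0 0.04 0 0 0 0"}}

```text
time: 8.9
tool_pos: [0.49, 0.0887, -0.0453]
ee_rot: [-3.141, 0.006, -3.052]
wrist_force: [4.0, 0.9, 1.7]
width: 0.0004
finger_force: 2.2
```

Emit:
{"op": "drive_tool", "data": {"deltas": "0.04 0 0 0 0 0 0; 0.07 0 0 0 0 0 0; 0.1 0 0 0 0 0 0; 0.12 0 0 0 0 0 0; 0.12 0 0 0 0 0 0"}}

```text
time: 9.4
tool_pos: [0.4796, 0.0876, -0.0466]
ee_rot: [-3.141, 0.007, -3.053]
wrist_force: [5.9, 0.4, 3.3]
width: 0.0004
finger_force: 3.3
```

Emit:
{"op": "drive_tool", "data": {"deltas": "0.02 0 0 0 0 0 0; 0.04 0 0 0 0 0 0; 0.04 0 0 0 0 0 0; 0.04 0 0 0 0 0 0"}}

```text
time: 9.8
tool_pos: [0.4796, 0.0875, -0.0464]
ee_rot: [3.141, 0.016, -3.053]
wrist_force: [15.8, 1.8, -5.4]
width: 0.0004
finger_force: 7.8
```

Emit:
{"op": "drive_tool", "data": {"deltas": "0.02 0 0 0 0 0 0; 0.03 0 0 0 0 0 0; 0.03 0 0 0 0 0 0; 0.03 0 0 0 0 0 0"}}

```text
time: 10.2
tool_pos: [0.4796, 0.0875, -0.0463]
ee_rot: [3.141, 0.023, -3.053]
wrist_force: [22.2, 3.1, -13.5]
width: 0.0006
finger_force: 11.3
```

The leaf is at its stop: force is rising with no movement. Backing off.

Emit:
{"op": "drive_tool", "data": {"deltas": "-0.2 0 0 0 0 0 0; -0.5 0 0 0 0 0 0; -0.8 0 0 0 0 0 0; -0.8 0 0 0 0 0 0; -0.8 0 0 0 0 0 0"}}

```text
time: 10.7
tool_pos: [0.547, 0.0936, -0.0499]
ee_rot: [-3.142, -0.005, -3.052]
wrist_force: [-0.7, 0.8, -1.6]
width: 0.0005
finger_force: 0.0
```

Emit:
{"op": "drive_tool", "data": {"deltas": "0 0 -0.3 0 0 0 0; 0 0 -0.6 0 0 0 0; 0 0 -1 0 0 0 0; 0 0 -1 0 0 0 0; 0 0 -1 0 0 0 0"}}

```text
time: 11.2
tool_pos: [0.5479, 0.0938, 0.052]
ee_rot: [3.142, -0.0, -3.052]
wrist_force: [-0.5, -0.5, -0.3]
width: 0.0003
finger_force: 0.0
```

```bash
python3 - <<'E'
from h import *
o=robot.get_obs(); print(o["tool_pos"],o["wrist_force"],o["qvel"].round(3) if hasattr(o["qvel"],'round') else o["qvel"])
s=snapshot("wrist"); save('w2.png',s["img"]); T=wristT(s,o)
print(hit(s,(320,200),-.03,T))
# expected end edge line at 15 mm and at 22 mm out of the top edge
for c in ["scene","side"]:
    s=snapshot(c)
    for t,z in [("leaf_end",-.03),("table_edge",0),("thali",0),("katori",0),("ghee_pot",0),("spoon_stand",0)]:
        for r in finder.landmark_of(c,t)[:1]: print(c,t,round(r["confidence"],2),hit(s,r["xy"],z).round(3))
E
```

```text
[0.54787844 0.09383492 0.0520254 ] [-0.52411497 -0.49421414 -0.3412976 ] [-0.001  0.037  0.041  0.001 -0.005 -0.   ]
[ 0.5408378   0.09373417 -0.03      ]
scene table_edge 0.67 [0.455 0.084 0.   ]
scene thali 0.59 [ 0.285 -0.224  0.   ]
scene katori 0.78 [0.355 0.3   0.   ]
scene ghee_pot 0.92 [0.313 0.463 0.   ]
scene spoon_stand 0.74 [0.223 0.393 0.   ]
side leaf_end 0.71 [ 0.474  0.101 -0.03 ]
side thali 0.84 [ 0.293 -0.234  0.   ]
side katori 0.93 [0.355 0.309 0.   ]
side ghee_pot 0.69 [0.32  0.471 0.   ]
side spoon_stand 0.68 [0.233 0.392 0.   ]
```

View pics/w2.png

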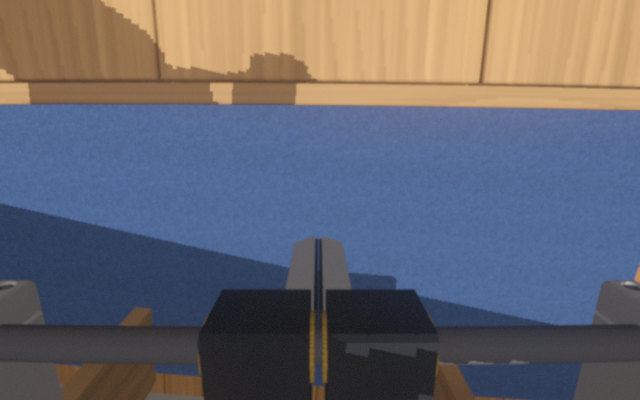

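The wrist picture shows only a narrow strip of leaf past the top's edge (rows 82 to 106). The leaf end is about 17 mm out, so it is home, and the fingers are clear of it.

```bash
python3 -c "
from h import *
print(robot.close_job())"
```

```text
the job is handed in; nothing more can be done
None
```

I pressed the release plate and the leaf jumped about 32 mm off its catch. I then pushed it to its stop and handed the job in at about 11 s. By the camera landmarks the tableware had not moved, and the arm ended clear, but the hand-in returned no verdict.

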